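Put away the bending-beam apparatus

TASK

Clear the physics bench after the bending-beam practical: pile the two slotted weights in the round wooden dish, the large one flat on the bottom and the small one flat and centred on top of it; stand the two knife-edge blocks ridge up in the two-lane tray, one to each lane and lying lengthwise along it; and stand the brass bob upright in the small square tray. Set each piece down without dropping it, let go of everything, and leave the stopwatch and the spirit level where they lie.

Things in the scene. Friction and masses are not known exactly. Their poses are not given: they have to be found in the camera images.
- weight_large: Flat steel slotted weight, a plain disc 56 mm across and 20 mm thick lying on its face, about 350 g, with a slot 8 mm wide cut through it from the middle out to the rim. Origin: centre of its underside; z up; x points along the slot to its open end, so the rim at +y and -y is whole. The larger of the two discs.
- weight_small: Flat steel slotted weight, a plain disc 40 mm across and 14 mm thick lying on its face, about 120 g, with a slot 7 mm wide cut through it from the middle out to the rim. Origin: centre of its underside; z up; x points along the slot to its open end, so the rim at +y and -y is whole. The smaller of the two discs.
- knife_edge_a: Steel knife-edge block (one of two alike), on which a loaded beam rests: a bar 70 mm long (x) and 22 mm wide (y) with upright sides 26 mm high, and on top a bright roof-shaped ridge along x rising to 36 mm. About 280 g. Origin: centre of its underside; z up. It stands on its base, ridge up, at the start.
- knife_edge_b: Steel knife-edge block (the other of two alike), on which a loaded beam rests: a bar 70 mm long (x) and 22 mm wide (y) with upright sides 26 mm high, and on top a bright roof-shaped ridge along x rising to 36 mm. About 280 g. Origin: centre of its underside; z up. It stands on its base, ridge up, at the start.
- bob: Brass pendulum bob: upright cylinder 30 mm across and 40 mm high, about 230 g, with a small steel eye (15 mm across, 3 mm thick, in its x-z plane) standing on its top up to 57 mm. Origin: centre of its underside; z up, the cylinder's axis.
- round_dish: Round light-wood dish lined with grey cloth, fixed to the bench: 112 mm across outside, 92 mm inside, rim 12 mm above the table, inner floor 5 mm above the table. Place for the slotted weights. Origin: its centre, at table height; z up.
- two_lane_tray: Rectangular light-wood tray lined with grey cloth, fixed to the bench: 112 mm (x) by 142 mm (y) outside, split by a middle rib along x into two lanes, each 100 mm long (x) and 62 mm wide (y), with centres at y = +34 and y = -34 mm. Walls and rib 6 mm thick, 12 mm above the table; inner floor 5 mm above the table. Place for the knife-edge blocks. Origin: its centre, at table height; z up.
- square_tray: Small square light-wood tray with one bay, lined with grey cloth, fixed to the bench: 76 mm square outside, 64 mm inside, walls 12 mm above the table, inner floor 5 mm above the table. Place for the bob. Origin: its centre, at table height; z up.
- stopwatch: Bystander: black stopwatch with a white face, lying flat and loose, 54 mm across, 13 mm thick, its crown sticking out 7 mm along +x. Origin: centre of its underside.
- spirit_level: Bystander: loose aluminium spirit level, 110 mm long (x), 20 mm wide, 24 mm high (27 mm at the green vial on top). Origin: centre of its underside.

How it is judged:
At the end, for the whole second after the job is handed in: Large weight flat on the dish floor, small one flat on it within 12 mm of centre; one knife-edge block per lane, on the floor, within 20 mm and 0.35 rad of the lane's middle line; bob on the square tray's floor; all upright within 0.07 rad, at rest, released (z of weight_large in the frame of round_dish between 0.003 and 0.008 m and horizontal distance between weight_large and round_dish below 0.02 m and angle between each of weight_large, weight_small, knife_edge_a, knife_edge_b, bob's own z axis and vertical below 0.07 rad and z of weight_small in the frame of weight_large between 0.018 and 0.023 m and horizontal distance between weight_small and weight_large below 0.012 m and z of knife_edge_a in the frame of two_lane_tray between 0.003 and 0.008 m and x of knife_edge_a in the frame of two_lane_tray between -0.02 and 0.02 m and angle between the x axis of each of knife_edge_a, knife_edge_b and the x axis of two_lane_tray, either way round below 0.35 rad and z of knife_edge_b in the frame of two_lane_tray between 0.003 and 0.008 m and x of knife_edge_b in the frame of two_lane_tray between -0.02 and 0.02 m and ((y of knife_edge_a in the frame of two_lane_tray between 0.012 and 0.056 m and y of knife_edge_b in the frame of two_lane_tray between -0.056 and -0.012 m) or (y of knife_edge_a in the frame of two_lane_tray between -0.056 and -0.012 m and y of knife_edge_b in the frame of two_lane_tray between 0.012 and 0.056 m)) and z of bob in the frame of square_tray between 0.003 and 0.008 m and horizontal distance between bob and square_tray below 0.024 m and linear speed of each of weight_large, weight_small, knife_edge_a, knife_edge_b, bob below 0.02 m/s); the robot touches nothing.
It fails at once if the stopwatch or the spirit level is pushed more than 20 mm from where it lay (distance of any of stopwatch, spirit_level from where it was at the start of the episode above 0.02 m).
It fails at once if one of the five pieces is dropped: it falls freely, out of the fingers, with its underside more than 50 mm above the table ((height (world z) of weight_large above 0.05 m and contact force between each of the arm, the fingers and weight_large below 0.01 N and linear speed of weight_large above 0.3 m/s) or (height (world z) of weight_small above 0.05 m and contact force between each of the arm, the fingers and weight_small below 0.01 N and linear speed of weight_small above 0.3 m/s) or (height (world z) of knife_edge_a above 0.05 m and contact force between each of the arm, the fingers and knife_edge_a below 0.01 N and linear speed of knife_edge_a above 0.3 m/s) or (height (world z) of knife_edge_b above 0.05 m and contact force between each of the arm, the fingers and knife_edge_b below 0.01 N and linear speed of knife_edge_b above 0.3 m/s) or (height (world z) of bob above 0.05 m and contact force between each of the arm, the fingers and bob below 0.01 N and linear speed of bob above 0.3 m/s)).
It also fails if it takes over 128 s, if anything falls off the work surface, if the arm or the gripper's body presses on something with over 40 N, if the wrist force passes 120 N, or if a joint passes its speed limit or range.

ROBOT

A 6-joint arm with a two-finger parallel gripper is mounted at the origin on the work surface. World frame = base frame: x ahead of the robot, y to its left, z up, the work surface at z = 0. Lengths are in m, angles in rad, forces in N, time in s.
With the tool pointing down it reaches from about 0.35 to 0.85 m from the base axis. Payload 8.1 kg.
Tool frame: the origin (TCP) lies on the centre line of the jaws, within the pads' length; the fingertips stand robot.tips_ahead ahead of it and the grasp point (between the pads) lies 8 mm behind it (robot.tips_ahead is the distance from the TCP to the fingertips, in m); z points along the fingers, y is the direction in which the jaws open and shut (so a half turn about z gives the same grasp; the last joint's range is limited). The gripper opens to 93 mm and grips with 3 to 60 N. Pads are 15 mm wide; open, the fingers measure 128 mm over their backs; the gripper's body (75 mm by 188 mm) begins 65 mm behind the grasp point.
Start: joints at [1.025, 0.13, 1.488, -0, 1.523, -0.085], TCP at [0.267, 0.537, 0.208] pointing down, gripper open.
Joint ranges: [-2.96, 2.96], [-0.89, 2.26], [0.02, 2.5], [-1.34, 4.48], [0, 2.73], [-2.66, 2.66]. Speed limits (rad/s): [2.39, 2.39, 2.79, 3.14, 3.14, 3.14].

INTERFACE

Orientations are given as a rotation vector (axis times angle).
In Python, from plant import monitor, eyes, job, robot gives the robot as it stands.
- The arm moves only by the tool servo_tool, never from a script. Its argument "plan" is a list that holds one entry, the list of rows, each a list of 7 numbers: the closure, from -1 (fully open) to 1 (shut), so that 0 is half open, then the shift along the world's x, y, z in mm, then the turn, a rotation vector about the world's x, y, z in rad. In form: [[[hand, dx, dy, dz, ax, ay, az], ...]]. A call has 1 to 12 rows; each row shifts and turns the commanded pose from where the row before left it; what a row does not reach is not made up. A row lasts 1/10 s, in which the tool goes at most 50 mm and 8.59 degrees, less where a joint would pass 70% of its speed; a pose out of reach is approached as far as the arm can. A call with a gripper value outside its range is refused whole. The fingers move at their own pace and stop on an object; "force" is the grip in N (left out, the last holds). Time passes only in rows, so rows that do not move let the fingers close. It gives the time, the measured TCP pose, the force and the opening at its end, in the units of the state.
- monitor.read_state(): the state, without advancing time (a new reading comes with each control period).
- eyes.read_camera(name): name is "scene" or "top" or "wrist"; returns the picture (384x512x3 uint8, red, green, blue); there is no depth.
- eyes.camera_info(name): a dict with "mtx" (3x3 intrinsics, pixels), "R" (3x3) and "t" (3): a world point X has camera coordinates R X + t. Camera axes: x right, y down, z forward; pixel columns grow to the right and rows downward; lengths in m; the calibration is good to about 2 mm. A picture is of the moment at which its call begins: read the wrist's pose just before it. camera_info takes no time and is no camera call; for the wrist camera it gives the pose at the moment of the call.
- job.close_job(): hands the job in, once; it reports no verdict.
The state is a dict: "t": time; "q": joint angles; "dq": joint speeds; "joint_torque": joint torques, N m; "tool_pos": TCP position; "orientation": TCP orientation; "force": force on the tool from outside, world axes, zero at the start; "wrist_torque": the same for the moment, N m; "opening": finger opening in m.
Only numpy, scipy, OpenCV 4.12 (cv2) and the standard library are available. Lean on these libraries where they do the work, as an engineer would, in place of code of your own. Each camera call takes 0.05 s, during which the arm holds its last target. There are 200 camera calls.

## Working session

There is one attempt and no reset: what is moved stays moved. The work goes in short steps, Python scripts to look and compute and a tool call to move; the robot and the scene stay as the last step left them, time stands still between calls to the robot, and variables do not carry over. Pictures are saved under pics/ and viewed, about 12 in all and at most 16, crops included, and the job is handed in when it is done.

Besides the shell and the picture viewer there is one more tool, called after "Call:" as a command line: name --argument value ..., lists and objects as JSON in quotes. servo_tool: Moves the arm, as the interface text tells. Its arguments: {"type":"object","properties":{"plan":{"type":"array"},"force":{"type":"number"}},"required":["plan"]}

```bash
ls; mkdir -p pics
python3 - <<'E'
from plant import monitor, eyes, job, robot
import cv2, numpy as np
print(monitor.read_state()); print(robot.tips_ahead)
for n in ("top","scene"):
    im=eyes.read_camera(n); cv2.imwrite(f"pics/{n}0.png",im[:,:,::-1]); i=eyes.camera_info(n); print(n,i)
E
```

```text
pics
{'t': 0.0, 'q': array([ 1.02459825e+00,  1.31156840e-01,  1.48930491e+00,  2.67357960e-05,
        1.52298353e+00, -8.54047967e-02]), 'dq': array([-1.23328659e-03,  1.59908075e-04, -4.70914475e-04, -9.72920076e-05,
        1.16406412e-03,  1.75935131e-03]), 'joint_torque': array([-1.85096367e-03, -5.59840214e+01, -4.91760886e+01,  7.66839506e-02,
        3.58412240e-02, -1.34229167e-04]), 'tool_pos': array([0.26645743, 0.53692155, 0.20687597]), 'orientation': array([-7.17290250e-01, -3.05799234e+00,  2.75262612e-03]), 'force': array([ 0.10908311,  0.25193329, -0.31200022]), 'wrist_torque': array([ 0.00082912,  0.04737765, -0.05283816]), 'opening': 0.0928921789743355}
0.011
top {'mtx': array([[376.7641113 ,   0.        , 248.8270191 ],
       [  0.        , 376.7641113 , 193.37206248],
       [  0.        ,   0.        ,   1.        ]]), 'R': array([[-0.00883961, -0.99984737, -0.01507001],
       [-0.98468832,  0.01132751, -0.17395574],
       [ 0.17409989,  0.01330156, -0.98463816]]), 't': array([0.001416  , 0.52183661, 0.83367778])}
scene {'mtx': array([[350.99352955,   0.        , 256.49241889],
       [  0.        , 350.99352955, 193.62943032],
       [  0.        ,   0.        ,   1.        ]]), 'R': array([[-0.85155519,  0.52420624,  0.00784737],
       [ 0.44564312,  0.73165412, -0.51583376],
       [-0.27614483, -0.43576378, -0.85665276]]), 't': array([ 0.41364417, -0.20967365,  0.94526838])}
```

View pics/top0.png

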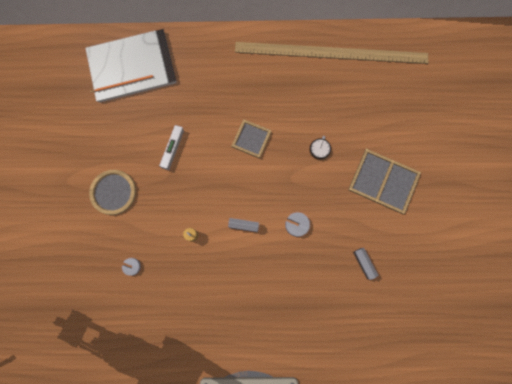

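View pics/scene0.png

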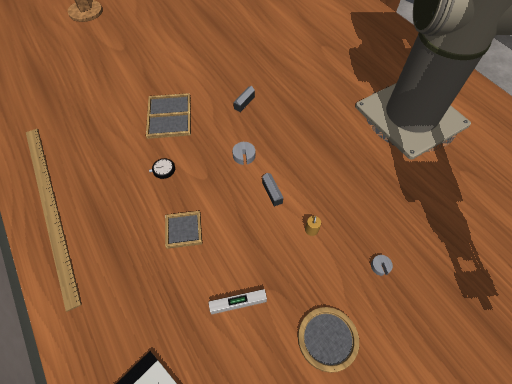

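The top view (first picture) shows the dish at (112,192), small weight (131,267), bob (190,235), knife blocks (244,226) and (366,264), large weight (298,225), two-lane tray (385,181), square tray (252,139), stopwatch (320,149) and level (172,148). The scene view (second picture) shows the same things. Next I segment both views and cast rays.

```bash
cat > h.py <<'E'
import cv2, numpy as np
from plant import monitor, eyes
def cast(cam,px,z):
    i=cam if isinstance(cam,dict) else eyes.camera_info(cam)
    px=np.atleast_2d(np.float64(px)); d=np.c_[px,np.ones(len(px))]@np.linalg.inv(i["mtx"]).T@i["R"]
    c=-i["R"].T@i["t"]; return (c+d*((z-c[2])/d[:,2])[:,None])[:,:2]
def comps(mask,amin=40,amax=4000):
    out=[]
    for c in cv2.findContours(mask.astype(np.uint8),cv2.RETR_EXTERNAL,cv2.CHAIN_APPROX_NONE)[0]:
        full=np.zeros(mask.shape,np.uint8); cv2.drawContours(full,[c],-1,1,-1)
        raw=np.argwhere(full&mask)[:,::-1]
        if amin<len(raw)<amax:
            h=cv2.convexHull(c); hm=np.zeros(mask.shape,np.uint8); cv2.fillPoly(hm,[h],1)
            out.append(dict(c=c,hull=h,hp=np.argwhere(hm)[:,::-1],raw=raw))
    return out
def masks(im):
    hsv=cv2.cvtColor(im,cv2.COLOR_RGB2HSV); H,S,V=[hsv[...,k] for k in range(3)]
    return dict(grey=((S<85)&(V>45)),brass=(abs(H.astype(int)-23)<6)&(S>130)&(V>120))
def yaw_pca(p):
    p=p-p.mean(0); w,v=np.linalg.eigh(p.T@p/len(p)); a=v[:,1]; return np.arctan2(a[1],a[0])%np.pi, np.sqrt(w*12)
E
python3 - <<'E'
from h import *
for n in ("top","scene"):
    im=cv2.imread(f"pics/{n}0.png")[:,:,::-1].copy()
    print(n)
    for k,m in masks(im).items():
        for c in comps(m):
            u=c["hp"].mean(0)
            z=.005 if len(c["raw"])>600 else .012
            w=cast(n,c["hp"],z); wr=cast(n,c["raw"],z); y,s=yaw_pca(w)
            if w[:,0].mean()>1: continue
            d=w.mean(0)-wr.mean(0)
            print(k,len(c["raw"]),u.round(1),"xy",w.mean(0).round(4),"yaw",y.round(3),"LxW",s[::-1].round(4),"slot",round(np.arctan2(d[1],d[0]),2),(np.linalg.norm(d)*1e3).round(2))
E
```

```text
top
grey 848 [249.2 378.3] xy [ 0.1068 -0.0003] yaw 1.569 LxW [0.1935 0.024 ] slot 0.52 1.08
grey 266 [130.8 266.4] xy [0.3563 0.2761] yaw 1.618 LxW [0.0398 0.0375] slot 1.26 0.54
grey 388 [365.9 263.7] xy [ 0.3579 -0.2754] yaw 0.456 LxW [0.0734 0.0293] slot -3.05 0.1
grey 315 [243.  224.6] xy [0.4522 0.0111] yaw 1.403 LxW [0.0724 0.026 ] slot 1.04 0.28
grey 467 [297.2 224.1] xy [ 0.4521 -0.1182] yaw 2.008 LxW [0.0526 0.0521] slot 1.2 0.9
grey 1062 [112.3 191.9] xy [0.5366 0.3325] yaw 2.777 LxW [0.0803 0.0795] slot -2.84 0.06
grey 1043 [397.4 186.6] xy [ 0.5418 -0.3657] yaw 2.701 LxW [0.1021 0.0639] slot 2.65 0.12
grey 1023 [371.2 175.1] xy [ 0.5712 -0.3041] yaw 2.704 LxW [0.1019 0.0638] slot 1.5 0.13
grey 338 [320.1 147.6] xy [ 0.6406 -0.1807] yaw 2.82 LxW [0.0496 0.0439] slot -0.18 0.73
grey 509 [171.3 147. ] xy [0.6472 0.1883] yaw 2.823 LxW [0.1145 0.0304] slot 0.21 0.18
grey 636 [251.1 138.2] xy [ 0.6696 -0.0104] yaw 2.62 LxW [0.0664 0.0653] slot 0.16 0.13
brass 93 [189.7 234. ] xy [0.431  0.1385] yaw 1.367 LxW [0.027  0.0241] slot 1.1 0.5
scene
grey 539 [155.5 375.4] xy [0.8284 
[... 413 characters left out ...]
 [272.3 187.6] xy [0.4457 0.0041] yaw 1.408 LxW [0.0812 0.0239] slot 1.14 0.83
grey 244 [162.5 166.5] xy [ 0.6375 -0.1817] yaw 0.687 LxW [0.0414 0.0403] slot 1.27 0.04
grey 389 [243.4 152.7] xy [ 0.4514 -0.1175] yaw 1.061 LxW [0.0621 0.0501] slot 1.03 1.8
grey 627 [168.  123.8] xy [ 0.5689 -0.3059] yaw 2.695 LxW [0.0995 0.0594] slot -0.21 0.53
grey 557 [168.7 104.9] xy [ 0.5411 -0.3602] yaw 2.688 LxW [0.0985 0.058 ] slot -0.03 0.66
grey 181 [244.1  95.8] xy [ 0.35   -0.2851] yaw 0.436 LxW [0.0778 0.0241] slot 0.0 0.0
grey 296 [406.5  10.1] xy [-0.3204 -0.3509] yaw 0.896 LxW [0.1225 0.0533] slot 1.23 2.96
brass 171 [313.1 224.8] xy [0.422  0.1303] yaw 0.776 LxW [0.0418 0.0259] slot -1.57 1.62
```

Call:
servo_tool --plan '[[[-1,15,-46,0,0,0,-0.12],[-1,15,-46,0,0,0,-0.12],[-1,15,-46,0,0,0,-0.12],[-1,15,-46,0,0,0,-0.12],[-1,15,-46,0,0,0,-0.12],[-1,15,-46,0,0,0,-0.12],[-1,15,-46,0,0,0,-0.12],[-1,15,-46,0,0,0,-0.12],[-1,15,-46,0,0,0,-0.12],[-1,15,-46,0,0,0,-0.12],[-1,15,-46,0,0,0,-0.12],[-1,15,-46,0,0,0,-0.12]]]' --force 35

```text
t: 1.3
tool_pos: [0.4468, -0.0166, 0.2078]
orientation: [2.561, 1.82, 0.0]
force: [2.2, 0.8, 0.3]
opening: 0.0931
```

Call:
servo_tool --plan '[[[-1,3,-40,0,0,0,-0.05],[-1,0,-40,0,0,0,0],[-1,0,-20,0,0,0,0],[-1,0,0,0,0,0,0],[-1,0,0,0,0,0,0]]]'

```text
t: 1.8
tool_pos: [0.4495, -0.1144, 0.2075]
orientation: [-2.601, -1.76, 0.0]
force: [0.2, -0.4, 0.6]
opening: 0.0931
```

```bash
cat >> h.py <<'E'
def tool():
    from scipy.spatial.transform import Rotation as Ro
    s=monitor.read_state(); y=Ro.from_rotvec(s["orientation"]).as_matrix()
    print("t",round(s["t"],2),"pos",s["tool_pos"].round(4),"jawyaw",np.arctan2(y[1,1],y[0,1]).round(3),"tilt",y[:2,2].round(3),"q6",s["q"][5].round(2),"F",s["force"].round(1),"open",round(s["opening"],4))
    return s
def wrist(tag):
    tool(); i=eyes.camera_info("wrist"); im=eyes.read_camera("wrist"); cv2.imwrite(f"pics/{tag}.png",im[:,:,::-1]); return i,im
def report(i,im,z,amin=300,amax=60000):
    for k,m in masks(im).items():
        for c in comps(m,amin,amax):
            w=cast(i,c["hp"],z); wr=cast(i,c["raw"],z); y,s=yaw_pca(w); d=w.mean(0)-wr.mean(0)
            print(k,len(c["raw"]),c["hp"].mean(0).round(),"xy",w.mean(0).round(4),"yaw",y.round(3),"LxW",s[::-1].round(4),"slot",np.arctan2(d[1],d[0]).round(2),(np.linalg.norm(d)*1e3).round(2))
E
python3 -c "
from h import *
i,im=wrist('w1'); print(i['R'].round(3),-i['R'].T@i['t']); report(i,im,.010)"
```

```text
t 1.8 pos [ 0.4495 -0.1144  0.2075] jawyaw -0.381 tilt [-0.001  0.001] q6 0.02 F [ 0.2 -0.4  0.6] open 0.0931
[[ 0.928 -0.372 -0.002]
 [-0.36  -0.899  0.248]
 [-0.094 -0.23  -0.969]] [ 0.4761105  -0.04982004  0.38312722]
grey 23124 [250. 292.] xy [ 0.3836 -0.2635] yaw 2.815 LxW [0.4908 0.1856] slot 2.96 12.13
grey 1763 [257. 171.] xy [ 0.452  -0.1178] yaw 1.253 LxW [0.0523 0.0504] slot 1.17 1.31
grey 1313 [428. 161.] xy [ 0.6421 -0.1809] yaw 2.788 LxW [0.0459 0.0401] slot -0.29 0.93
grey 1630 [212.  60.] xy [0.4513 0.014 ] yaw 1.411 LxW [0.0754 0.0246] slot -2.39 0.03
grey 1999 [409.  17.] xy [ 0.6608 -0.0236] yaw 2.756 LxW [0.0618 0.0329] slot -2.02 0.14
```

Call:
servo_tool --plan '[[[-1,2.5,-3.5,-45,0,0,0],[-1,0,0,-45,0,0,0],[-1,0,0,-45,0,0,0],[-1,0,0,-30,0,0,0],[-1,0,0,-22,0,0,0],[0.2,0,0,0,0,0,0],[1,0,0,0,0,0,0],[1,0,0,0,0,0,0],[1,0,0,0,0,0,0],[1,0,0,0,0,0,0],[1,0,0,0,0,0,0],[1,0,0,0,0,0,0]]]' --force 40

```text
t: 3.05
tool_pos: [0.4525, -0.1182, 0.0213]
orientation: [2.601, 1.761, 0.001]
force: [0.6, -0.2, -0.6]
opening: 0.0414
```

Call:
servo_tool --plan '[[[1,0,0,0,0,0,0],[1,0,0,0,0,0,0],[1,0,0,0,0,0,0]]]'

```text
t: 3.35
tool_pos: [0.4522, -0.1181, 0.0209]
orientation: [-2.601, -1.762, 0.0]
force: [-0.3, 0.1, 0.6]
opening: 0.0177
```

```bash
python3 -c "
from h import *
i,im=wrist('w2'); s=eyes.read_camera('scene')
report(i,im,.01)
a=np.hstack([im[:,:],cv2.resize(s[80:230,150:350],(512,384))])
cv2.imwrite('pics/c2.png',cv2.resize(a,(800,300))[:,:,::-1])"
```

```text
t 3.35 pos [ 0.4522 -0.1181  0.0209] jawyaw -0.38 tilt [-0.  0.] q6 0.01 F [-0.3  0.1  0.6] open 0.0177
grey 801 [479. 361.] xy [ 0.5598 -0.2677] yaw 2.695 LxW [0.044 0.011] slot 2.42 0.48
grey 10461 [401. 303.] xy [ 0.5217 -0.2042] yaw 2.824 LxW [0.1288 0.0445] slot -0.6 3.79
grey 10930 [110. 306.] xy [ 0.3438 -0.1357] yaw 2.679 LxW [0.1267 0.0495] slot -3.1 3.76
grey 10116 [259. 262.] xy [ 0.4458 -0.1429] yaw 1.195 LxW [0.1051 0.0646] slot -1.53 7.49
grey 3714 [163.  39.] xy [ 0.4468 -0.0022] yaw 1.481 LxW [0.0399 0.0251] slot -1.67 0.21
brass 8805 [248. 353.] xy [ 0.414  -0.2027] yaw 2.773 LxW [0.2802 0.0212] slot 2.69 3.06
```

View pics/c2.png

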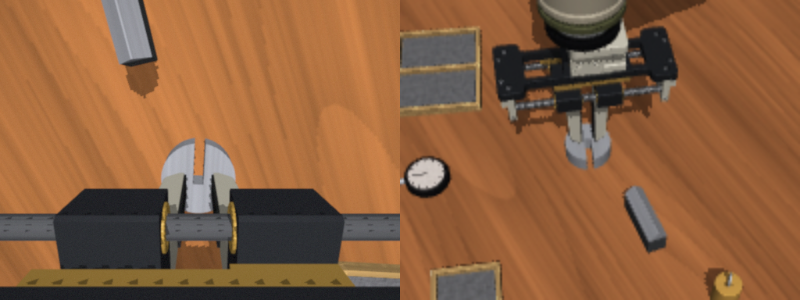

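The wrist view shows the disc centred near (256,227) in the full picture. The fingers are at about (225,260) and (285,260) with a gap much narrower than the disc, so the grasp missed. I'll check where the disc now lies, then open and rise.

Call:
servo_tool --plan '[[[-1,0,0,0,0,0,0],[-1,0,0,0,0,0,0],[-1,0,0,0,0,0,0],[-1,0,0,0,0,0,0],[-1,0,0,0,0,0,0],[-1,0,0,0,0,0,0],[-1,0,0,0,0,0,0],[-1,0,0,0,0,0,0]]]'

```text
t: 4.25
tool_pos: [0.4523, -0.1181, 0.0209]
orientation: [2.601, 1.762, -0.0]
force: [-0.6, -0.3, -0.3]
opening: 0.0691
```

```bash
python3 -c "
from h import *
i,im=wrist('w3'); print(cast(i,[256,227],.02)); cv2.imwrite('pics/c3.png',im[120:384,80:440][:,:,::-1])
def proj(X): p=i['mtx']@(i['R']@np.array(X)+i['t']); return (p[:2]/p[2]).round()
s=monitor.read_state()['tool_pos']; print('tcp px',proj(s),'tip px',proj(s-[0,0,.011]),'grasp',proj(s+[0,0,.008]))
print(eyes.camera_info('wrist')['mtx'][0])
t=eyes.read_camera('top'); m=masks(t)['grey']
for c in comps(m,200,900): print(c['hp'].mean(0).round(1), cast('top',c['hp'],.01).mean(0).round(4))
"
```

```text
t 4.25 pos [ 0.4523 -0.1181  0.0209] jawyaw -0.38 tilt [-0. -0.] q6 0.01 F [-0.6 -0.3 -0.3] open 0.0691
[[ 0.45473919 -0.11600442]]
tcp px [253. 232.] tip px [253. 225.] grasp [253. 237.]
[321.97491777   0.         254.04170239]
[130.8 266.4] [0.3562 0.2768]
[243.1 224.5] [0.4525 0.0109]
[171.3 147. ] [0.648  0.1887]
[251.1 138.3] [ 0.6677 -0.0103]
```

View pics/c3.png

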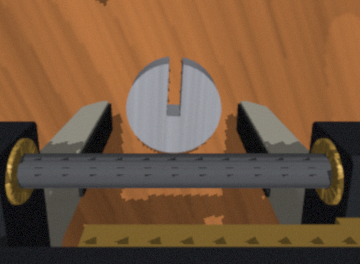

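The disc has not moved (centre near crop (174,105)), and the fingertips at crop (110,103) and (238,103) look higher than the pose suggests, so they closed above it. I'll lower in small steps while watching the force, then try again.

Call:
servo_tool --plan '[[[-1,0,0,0,0,0,0],[-1,0,0,0,0,0,0],[-1,0,0,0,0,0,0],[-1,0,0,0,0,0,0],[-1,0,0,-2,0,0,0],[-1,0,0,-2,0,0,0],[-1,0,0,-2,0,0,0],[-1,0,0,0,0,0,0]]]'

```text
t: 5.15
tool_pos: [0.4519, -0.1179, 0.0145]
orientation: [-2.601, -1.761, 0.001]
force: [-0.5, 0.4, -0.1]
opening: 0.0931
```

Call:
servo_tool --plan '[[[-1,0,0,-1,0,0,0],[-1,0,0,-1,0,0,0],[-1,0,0,0,0,0,0]]]'

```text
t: 5.45
tool_pos: [0.4522, -0.118, 0.0128]
orientation: [-2.601, -1.762, 0.0]
force: [-0.3, -0.4, -0.2]
opening: 0.0928
```

Call:
servo_tool --plan '[[[0,0,0,0,0,0,0],[1,0,0,0,0,0,0],[1,0,0,0,0,0,0],[1,0,0,0,0,0,0],[1,0,0,0,0,0,0],[1,0,0,0,0,0,0],[1,0,0,0,0,0,0],[1,0,0,0,0,0,0]]]' --force 20

```text
t: 6.25
tool_pos: [0.4523, -0.1181, 0.0129]
orientation: [2.601, 1.762, 0.0]
force: [-0.6, -0.1, 0.5]
opening: 0.0334
```

```bash
python3 -c "
from h import *
i,im=wrist('w4'); s=eyes.read_camera('scene'); a=np.hstack([im[120:312,128:384],cv2.resize(s[125:185,200:280],(256,192),interpolation=2)]); cv2.imwrite('pics/c4.png',a[:,:,::-1])
"
```

```text
t 6.25 pos [ 0.4523 -0.1181  0.0129] jawyaw -0.38 tilt [ 0. -0.] q6 0.01 F [-0.6 -0.1  0.5] open 0.0334
```

View pics/c4.png

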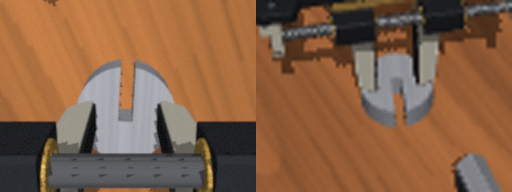

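The tips are still above the disc's top face (disc centred near crop (125,115), fingers at (75,130) and (180,130)) with the reported tip height at 2 mm and no contact force. The tool therefore stands at least 18 mm higher than the pose says. I'll find the real height by lowering with the fingers open until contact.

Call:
servo_tool --plan '[[[-1,0,0,0,0,0,0],[-1,0,0,0,0,0,0],[-1,0,0,0,0,0,0],[-1,0,0,0,0,0,0],[-1,0,0,0,0,0,0],[-1,0,0,0,0,0,0],[-1,0,0,0,0,0,0],[-1,0,0,0,0,0,0],[-1,0,0,0,0,0,0],[-1,0,0,0,0,0,0],[-1,0,0,0,0,0,0]]]'

```text
t: 7.45
tool_pos: [0.4523, -0.1181, 0.013]
orientation: [2.601, 1.762, 0.0]
force: [0.9, 0.3, -0.1]
opening: 0.0929
```

Call:
servo_tool --plan '[[[-1,0,0,-1,0,0,0],[-1,0,0,-1,0,0,0],[-1,0,0,-1,0,0,0],[-1,0,0,0,0,0,0]]]'

```text
t: 7.85
tool_pos: [0.4521, -0.118, 0.0097]
orientation: [-2.601, -1.762, 0.0]
force: [-0.4, 0.5, -0.3]
opening: 0.0932
```

Call:
servo_tool --plan '[[[-1,0,0,-1,0,0,0],[-1,0,0,-1,0,0,0],[-1,0,0,-1,0,0,0],[-1,0,0,0,0,0,0]]]'

```text
t: 8.25
tool_pos: [0.4521, -0.118, 0.0067]
orientation: [-2.601, -1.762, 0.0]
force: [-0.9, 1.0, -0.1]
opening: 0.0931
```

Call:
servo_tool --plan '[[[-1,0,0,-2,0,0,0],[-1,0,0,-2,0,0,0],[-1,0,0,-2,0,0,0],[-1,0,0,0,0,0,0]]]'

```text
t: 8.65
tool_pos: [0.4519, -0.1179, 0.0005]
orientation: [-2.601, -1.762, 0.001]
force: [0.1, 1.0, 0.3]
opening: 0.0933
```

Call:
servo_tool --plan '[[[0,0,0,0,0,0,0],[0,0,0,0,0,0,0],[0,0,0,0,0,0,0],[0,0,0,0,0,0,0],[0,0,0,0,0,0,0],[0,0,0,0,0,0,0],[0,0,0,0,0,0,0],[0,0,0,0,0,0,0]]]' --force 20

```text
t: 9.45
tool_pos: [0.4523, -0.1181, 0.001]
orientation: [-2.601, -1.762, 0.0]
force: [-0.6, 0.4, 2.0]
opening: 0.055
```

Call:
servo_tool --plan '[[[0.2,0,0,0,0,0,0],[0.2,0,0,0,0,0,0],[0.2,0,0,0,0,0,0],[0.2,0,0,0,0,0,0]]]' --force 20

```text
t: 9.85
tool_pos: [0.4523, -0.1181, 0.001]
orientation: [-2.601, -1.762, 0.0]
force: [-1.5, 0.8, 1.5]
opening: 0.055
```

```bash
python3 -c "
from h import *
i,im=wrist('w5'); s=eyes.read_camera('scene'); a=np.hstack([im[120:312,128:384],cv2.resize(s[125:185,200:280],(256,192),interpolation=2)]); cv2.imwrite('pics/c5.png',a[:,:,::-1])
"
```

```text
t 9.85 pos [ 0.4523 -0.1181  0.001 ] jawyaw -0.38 tilt [-0.  0.] q6 0.01 F [-1.5  0.8  1.5] open 0.055
```

View pics/c5.png

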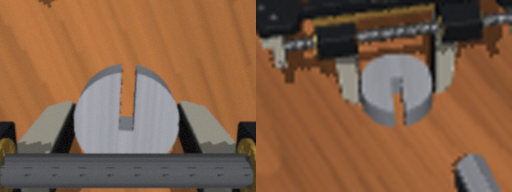

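The disc is now held between the fingers (crop (125,115), opening 55 mm). Before lifting I want the real tip height, so I'll reopen and feel for the table.

Call:
servo_tool --plan '[[[-0.7,0,0,0,0,0,0],[-0.7,0,0,0,0,0,0],[-0.7,0,0,0,0,0,0],[-0.7,0,0,-1.5,0,0,0],[-0.7,0,0,-1.5,0,0,0],[-0.7,0,0,-1.5,0,0,0],[-0.7,0,0,-1.5,0,0,0],[-0.7,0,0,0,0,0,0]]]'

```text
t: 10.75
tool_pos: [0.452, -0.118, -0.0054]
orientation: [-2.601, -1.762, 0.0]
force: [0.6, 0.1, -0.1]
opening: 0.0792
```

Call:
servo_tool --plan '[[[-0.7,0,0,-1,0,0,0],[-0.7,0,0,-1,0,0,0],[-0.7,0,0,0,0,0,0]]]'

```text
t: 11.05
tool_pos: [0.4522, -0.118, -0.0072]
orientation: [-2.601, -1.762, 0.0]
force: [0.2, 0.1, -0.4]
opening: 0.0792
```

Call:
servo_tool --plan '[[[-0.7,0,0,-1,0,0,0],[-0.7,0,0,0,0,0,0]]]'

```text
t: 11.25
tool_pos: [0.4522, -0.118, -0.0082]
orientation: [-2.601, -1.762, 0.0]
force: [-0.6, 0.4, 0.3]
opening: 0.0796
```

Call:
servo_tool --plan '[[[-0.7,0,0,-1,0,0,0],[-0.7,0,0,0,0,0,0]]]'

```text
t: 11.45
tool_pos: [0.4522, -0.118, -0.0092]
orientation: [-2.601, -1.762, 0.0]
force: [0.1, 0.8, -1.2]
opening: 0.0789
```

Call:
servo_tool --plan '[[[-0.7,0,0,-1,0,0,0],[-0.7,0,0,0,0,0,0]]]'

```text
t: 11.65
tool_pos: [0.4522, -0.118, -0.0102]
orientation: [-2.601, -1.762, 0.0]
force: [-0.2, 1.1, -0.0]
opening: 0.0788
```

Call:
servo_tool --plan '[[[-0.7,0,0,-1,0,0,0],[-0.7,0,0,0,0,0,0]]]'

```text
t: 11.85
tool_pos: [0.4524, -0.1181, -0.0104]
orientation: [-2.601, -1.762, 0.0]
force: [-4.1, 2.1, 8.8]
opening: 0.0789
```

Call:
servo_tool --plan '[[[-0.7,0,0,-1,0,0,0],[-0.7,0,0,0,0,0,0]]]'

```text
t: 12.05
tool_pos: [0.4524, -0.1181, -0.0105]
orientation: [-2.601, -1.762, 0.001]
force: [-9.6, 3.0, 20.6]
opening: 0.079
```

Call:
servo_tool --plan '[[[-0.7,0,0,-1,0,0,0],[-0.7,0,0,0,0,0,0]]]'

```text
t: 12.25
tool_pos: [0.4524, -0.1181, -0.0106]
orientation: [-2.6, -1.762, 0.001]
force: [-16.9, 5.7, 34.2]
opening: 0.0791
```

Contact began at a reported TCP z of -10.3 mm, so the real fingertip height is TCP z + 10.3 mm, which the moves below use. Now I grip with the tips 9 mm up and lift.

Call:
servo_tool --plan '[[[-0.7,0,0,6,0,0,0],[-0.7,0,0,6,0,0,0],[1,0,0,0,0,0,0],[1,0,0,0,0,0,0],[1,0,0,0,0,0,0],[1,0,0,0,0,0,0],[1,0,0,0,0,0,0],[1,0,0,0,0,0,0],[1,0,0,0,0,0,0],[1,0,0,5,0,0,0],[1,0,0,5,0,0,0],[1,0,0,0,0,0,0]]]' --force 40

```text
t: 13.45
tool_pos: [0.4529, -0.1183, 0.0099]
orientation: [2.6, 1.761, 0.001]
force: [-0.2, -0.1, -3.8]
opening: 0.0549
```

```bash
python3 -c "
from h import *
i,im=wrist('w6')
"
```

```text
t 13.45 pos [ 0.4529 -0.1183  0.0099] jawyaw -0.38 tilt [ 0.001 -0.   ] q6 0.01 F [-0.2 -0.1 -3.8] open 0.0549
```

Call:
servo_tool --plan '[[[1,0,0,12,0,0,0],[1,0,0,12,0,0,0],[1,20,0,11,0,0,0],[1,21,5,0,0,0,0],[1,21,20,0,0,0,0],[1,20,30,0,0,0,0],[1,0,35,0,0,0,0],[1,0,35,0,0,0,0],[1,0,35,0,0,0,0],[1,0,35,0,0,0,0],[1,0,35,0,0,0,0],[1,0,35,0,0,0,0]]]'

```text
t: 14.7
tool_pos: [0.5347, 0.1485, 0.0454]
orientation: [2.601, 1.762, 0.002]
force: [0.2, -0.5, -3.9]
opening: 0.0549
```

Call:
servo_tool --plan '[[[1,0,35,0,0,0,0],[1,0,35,0,0,0,0],[1,0,35,0,0,0,0],[1,0,35,0,0,0,0],[1,0,25,0,0,0,0],[1,0,15,0,0,0,0],[1,0,5,0,0,0,0],[1,0,0,0,0,0,0],[1,0,0,0,0,0,0]]]'

```text
t: 15.6
tool_pos: [0.5344, 0.3307, 0.0439]
orientation: [2.601, 1.761, -0.001]
force: [0.8, -0.4, -4.3]
opening: 0.055
```

```bash
python3 -c "
from h import *
tool(); i,im=wrist('w7'); s=eyes.read_camera('scene'); t=eyes.read_camera('top'); a=np.hstack([cv2.resize(im,(384,288)),s[250:394][:,250:400].repeat(2,0).repeat(2,1)[:268,:300] if 0 else cv2.resize(s[250:384,240:420],(387,288)) ]); cv2.imwrite('pics/c7.png',a[:,:,::-1])
"
```

```text
t 15.6 pos [0.5344 0.3307 0.0439] jawyaw -0.381 tilt [-0.    -0.001] q6 0.85 F [ 0.8 -0.4 -4.3] open 0.055
t 15.6 pos [0.5344 0.3307 0.0439] jawyaw -0.381 tilt [-0.    -0.001] q6 0.85 F [ 0.8 -0.4 -4.3] open 0.055
```

View pics/c7.png

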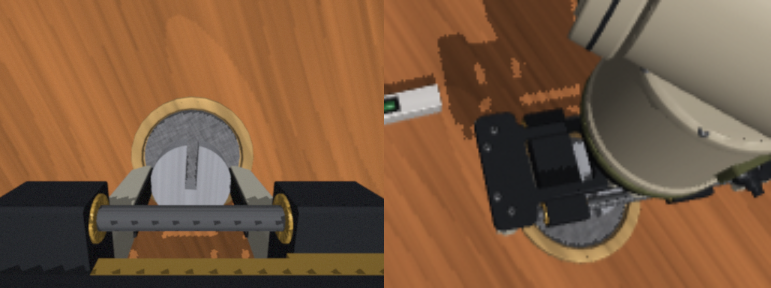

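The wrist view shows the held disc at (190,175) over the dish, whose ring is centred around (192,150) with the parallax of the disc's height. Lowering.

Call:
servo_tool --plan '[[[1,1,1,-10,0,0,0],[1,0,0,-10,0,0,0],[1,0,0,-8,0,0,0],[1,0,0,-5,0,0,0],[1,0,0,-3,0,0,0],[1,0,0,-1,0,0,0],[1,0,0,-1,0,0,0],[1,0,0,0,0,0,0]]]'

```text
t: 16.55
tool_pos: [0.5355, 0.3331, 0.0062]
orientation: [2.601, 1.762, 0.001]
force: [0.0, -0.2, -2.9]
opening: 0.0547
```

Call:
servo_tool --plan '[[[1,0,0,-1,0,0,0],[1,0,0,0,0,0,0]]]'

```text
t: 16.75
tool_pos: [0.5354, 0.333, 0.0051]
orientation: [2.601, 1.762, 0.001]
force: [0.5, -0.6, -3.7]
opening: 0.0544
```

Call:
servo_tool --plan '[[[1,0,0,-1,0,0,0],[1,0,0,0,0,0,0]]]'

```text
t: 16.95
tool_pos: [0.5352, 0.3329, 0.0039]
orientation: [2.601, 1.762, -0.0]
force: [-0.5, -0.6, -4.9]
opening: 0.0552
```

Call:
servo_tool --plan '[[[1,0,0,-1,0,0,0],[1,0,0,0,0,0,0]]]'

```text
t: 17.15
tool_pos: [0.5354, 0.333, 0.0036]
orientation: [-2.601, -1.762, -0.0]
force: [-3.3, -2.1, 2.4]
opening: 0.055
```

Call:
servo_tool --plan '[[[1,0,0,-1,0,0,0],[1,0,0,0,0,0,0]]]'

```text
t: 17.35
tool_pos: [0.5354, 0.333, 0.0035]
orientation: [2.601, 1.762, 0.0]
force: [-7.1, -4.0, 11.1]
opening: 0.0549
```

Call:
servo_tool --plan '[[[1,0,0,1.5,0,0,0],[-0.5,0,0,0,0,0,0],[-0.5,0,0,0,0,0,0],[-0.5,0,0,0,0,0,0],[-0.5,0,0,0,0,0,0],[-0.5,0,0,10,0,0,0],[-0.5,0,0,20,0,0,0],[-0.7,0,0,30,0,0,0],[-0.7,-20,-6,30,0,0,0],[-0.7,-40,-13,20,0,0,0],[-0.7,-40,-13,0,0,0,0],[-0.7,-40,-13,0,0,0,0]]]'

```text
t: 18.55
tool_pos: [0.3949, 0.288, 0.1152]
orientation: [2.601, 1.762, 0.005]
force: [-0.6, -1.2, -0.4]
opening: 0.079
```

Call:
servo_tool --plan '[[[-0.7,-39,-12,0,0,0,0],[-0.7,0,0,0,0,0,0],[-0.7,0,0,0,0,0,0]]]'

```text
t: 18.85
tool_pos: [0.3563, 0.2761, 0.1145]
orientation: [2.6, 1.763, 0.004]
force: [-0.1, 0.3, -0.2]
opening: 0.0792
```

```bash
python3 -c "
from h import *
i,im=wrist('w8'); report(i,im,.007,200)
for z in (.007,): print(z)
t=eyes.read_camera('top'); cv2.imwrite('pics/t8.png',t[:,:,::-1])
s=eyes.read_camera('scene'); a=np.hstack([cv2.resize(im,(400,300)),cv2.resize(s[250:384,240:420],(400,300)) ]); cv2.imwrite('pics/c8.png',a[:,:,::-1])
"
```

```text
t 18.85 pos [0.3563 0.2761 0.1145] jawyaw -0.379 tilt [0.002 0.001] q6 0.92 F [-0.1  0.3 -0.2] open 0.0792
grey 18452 [249. 292.] xy [0.3118 0.1788] yaw 2.818 LxW [0.3141 0.1409] slot -2.52 4.88
grey 1494 [254. 188.] xy [0.3566 0.2763] yaw 1.237 LxW [0.0381 0.0358] slot 1.22 1.31
grey 9331 [432.  49.] xy [0.5344 0.3306] yaw 2.736 LxW [0.0779 0.0718] slot -2.32 0.11
brass 3507 [319. 355.] xy [0.3532 0.0845] yaw 2.764 LxW [0.2702 0.0256] slot -0.52 12.48
0.007
```

View pics/c8.png

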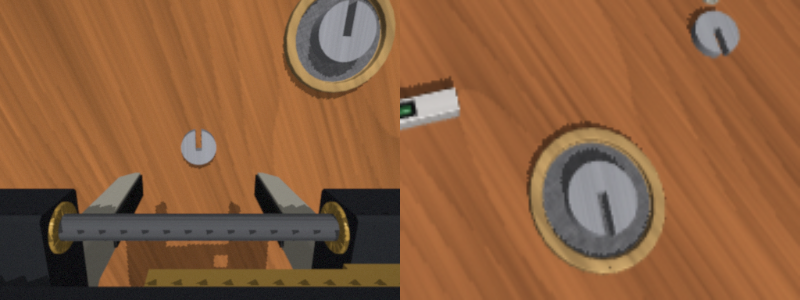

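The large weight lies flat in the dish (scene crop (602,198), dish centre (597,198)), and the small disc is right under the tool at (198,148). I go down with the tips to 3 mm.

Call:
servo_tool --plan '[[[-0.7,0,0,-35,0,0,0],[-0.7,0,0,-35,0,0,0],[-0.7,0,0,-30,0,0,0],[-0.7,0,0,-15,0,0,0],[-0.7,0,0,-7,0,0,0],[1,0,0,0,0,0,0],[1,0,0,0,0,0,0],[1,0,0,0,0,0,0],[1,0,0,0,0,0,0],[1,0,0,0,0,0,0],[1,0,0,0,0,0,0],[1,0,0,0,0,0,0]]]' --force 30

```text
t: 20.2
tool_pos: [0.3566, 0.2761, -0.0082]
orientation: [2.601, 1.762, 0.001]
force: [-0.2, 0.5, 3.0]
opening: 0.0392
```

Call:
servo_tool --plan '[[[1,0,0,0,0,0,0],[1,0,0,0,0,0,0],[1,0,0,0,0,0,0]]]'

```text
t: 20.5
tool_pos: [0.3566, 0.2761, -0.0082]
orientation: [2.601, 1.762, 0.001]
force: [-1.1, -0.1, 5.2]
opening: 0.0393
```

Call:
servo_tool --plan '[[[1,0,0,8,0,0,0],[1,0,0,17,0,0,0],[1,0,0,20,0,0,0],[1,22,7,0,0,0,0],[1,30,10,0,0,0,0],[1,30,10,0,0,0,0],[1,30,10,0,0,0,0],[1,30,9,0,0,0,0],[1,25,8,0,0,0,0],[1,12,3,0,0,0,0],[1,0,0,0,0,0,0],[1,0,0,0,0,0,0]]]'

```text
t: 21.7
tool_pos: [0.5344, 0.3325, 0.0359]
orientation: [-2.601, -1.762, 0.003]
force: [0.6, 0.3, -1.0]
opening: 0.0392
```

```bash
python3 -c "
from h import *
tool()
t=cv2.imread('pics/t8.png')[:,:,::-1]
h=cv2.cvtColor(t,cv2.COLOR_RGB2HSV); m=((h[...,1]<85)&(h[...,2]>110))
for c in comps(m,100,900): print(len(c['raw']),c['hp'].mean(0).round(1), cast('top',c['hp'],.02).mean(0).round(4))
"
```

```text
t 21.7 pos [0.5344 0.3325 0.0359] jawyaw -0.38 tilt [-0.002 -0.001] q6 0.86 F [ 0.6  0.3 -1. ] open 0.0392
131 [281.8 380.6] [ 0.1059 -0.0725]
416 [233.  378.3] [0.1112 0.0352]
249 [130.3 266.4] [0.3565 0.2749]
325 [366.5 263.5] [ 0.3583 -0.2745]
290 [242.9 224.2] [0.4523 0.0112]
792 [113.1 192.1] [0.5334 0.3246]
290 [320.4 146.9] [ 0.6399 -0.18  ]
387 [170.6 146.4] [0.6464 0.1882]
588 [251.4 138.4] [ 0.6641 -0.011 ]
```

Threshold merged the disc with the lining; the release pose (0.535, 0.333) stands. Lowering the small weight (its underside sits at TCP z + 8 mm).

Call:
servo_tool --plan '[[[1,1,0.5,-8,0,0,0],[1,0,0,-7,0,0,0],[1,0,0,-2,0,0,0],[1,0,0,0,0,0,0]]]'

```text
t: 22.1
tool_pos: [0.5352, 0.3331, 0.0184]
orientation: [-2.601, -1.762, 0.003]
force: [-0.1, -1.0, -0.1]
opening: 0.0392
```

Call:
servo_tool --plan '[[[1,0,0,-1,0,0,0],[1,0,0,0,0,0,0]]]'

```text
t: 22.3
tool_pos: [0.5364, 0.3335, 0.0186]
orientation: [-2.601, -1.762, -0.001]
force: [-0.0, -0.3, -1.6]
opening: 0.039
```

Call:
servo_tool --plan '[[[1,0,0,-1,0,0,0],[1,0,0,0,0,0,0]]]'

```text
t: 22.5
tool_pos: [0.5363, 0.3335, 0.0175]
orientation: [2.601, 1.762, 0.0]
force: [0.3, -0.1, -0.7]
opening: 0.0391
```

Call:
servo_tool --plan '[[[1,0,0,-1,0,0,0],[1,0,0,0,0,0,0]]]'

```text
t: 22.7
tool_pos: [0.5365, 0.3335, 0.0169]
orientation: [2.601, 1.762, 0.001]
force: [-1.5, -0.9, 1.7]
opening: 0.0392
```

Call:
servo_tool --plan '[[[1,0,0,1,0,0,0],[-0.3,0,0,0,0,0,0],[-0.3,0,0,0,0,0,0],[-0.3,0,0,0,0,0,0],[-0.3,0,0,10,0,0,0],[-0.3,0,0,20,0,0,0],[-0.7,0,0,40,0,0,0],[-0.7,0,0,40,0,0,0],[-0.7,-20,-36,10,0,0,0],[-0.7,-22,-40,0,0,0,0],[-0.7,-22,-40,0,0,0,0],[-0.7,-22,-40,0,0,0,0]]]'

```text
t: 23.9
tool_pos: [0.4496, 0.1763, 0.1384]
orientation: [2.6, 1.762, 0.002]
force: [1.0, -0.5, 1.5]
opening: 0.0791
```

Call:
servo_tool --plan '[[[-0.7,-22,-40,0,0,0,0],[-0.7,0,0,0,0,0,0],[-0.7,0,0,0,0,0,0]]]'

```text
t: 24.2
tool_pos: [0.4286, 0.1369, 0.1385]
orientation: [2.602, 1.759, 0.003]
force: [0.2, 0.3, 0.4]
opening: 0.0791
```

```bash
python3 -c "
from h import *
i,im=wrist('w9')
report(i,im,.02,100)
r=masks(im)['brass']
for n in ('top','scene'):
    c=comps(masks(eyes.read_camera(n))['brass'],40,400)
    for k in c: print(n,k['hp'].mean(0), cast(n,k['hp'],.02).mean(0).round(4))
s=eyes.read_camera('scene'); a=np.hstack([cv2.resize(im,(400,300)),cv2.resize(s[284:384,270:403],(400,300)) ]); cv2.imwrite('pics/c9.png',a[:,:,::-1])
"
```

```text
t 24.2 pos [0.4286 0.1369 0.1385] jawyaw -0.382 tilt [0.002 0.001] q6 0.58 F [0.2 0.3 0.4] open 0.0791
grey 19312 [249. 292.] xy [0.3814 0.0335] yaw 2.813 LxW [0.3267 0.1458] slot -2.9 7.27
grey 548 [505. 222.] xy [0.6405 0.0121] yaw 1.281 LxW [0.0446 0.0132] slot 2.19 0.28
grey 2745 [454.  39.] xy [0.6323 0.191 ] yaw 2.811 LxW [0.0964 0.0233] slot -0.24 3.49
brass 2480 [299. 355.] xy [ 0.404  -0.0568] yaw 2.763 LxW [0.239  0.0267] slot -0.53 10.46
brass 119 [442. 294.] xy [ 0.5658 -0.0415] yaw 1.483 LxW [0.0302 0.0064] slot 1.94 1.4
brass 123 [ 66. 291.] xy [0.2086 0.1054] yaw 0.975 LxW [0.0298 0.0064] slot -1.77 0.57
brass 912 [255. 188.] xy [0.429  0.1334] yaw 1.205 LxW [0.0338 0.0267] slot -2.02 0.54
top [189.544 234.04 ] [0.4304 0.1375]
scene [312.95495495 225.02252252] [0.4258 0.1332]
scene [323.33613445 173.22689076] [0.325  0.0374]
```

View pics/c9.png

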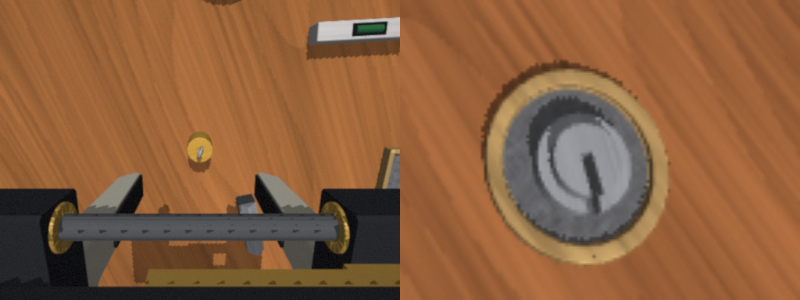

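The wrist view shows the bob at (200,148) and, on the right, the small weight flat on the large one in the dish. The three views agree on the bob at (0.4297, 0.136), so I go down and grip it.

Call:
servo_tool --plan '[[[-0.7,1,-1,-20,0,0,0],[-0.7,0,0,-30,0,0,0],[-0.7,0,0,-35,0,0,0],[-0.7,0,0,-30,0,0,0],[-0.7,0,0,-16,0,0,0],[-0.7,0,0,-8,0,0,0],[1,0,0,0,0,0,0],[1,0,0,0,0,0,0],[1,0,0,0,0,0,0],[1,0,0,0,0,0,0],[1,0,0,0,0,0,0],[1,0,0,0,0,0,0]]]' --force 35

```text
t: 25.6
tool_pos: [0.4296, 0.1365, -0.0011]
orientation: [2.601, 1.762, 0.001]
force: [-0.4, 0.2, 0.5]
opening: 0.0356
```

Call:
servo_tool --plan '[[[1,0,0,0,0,0,0],[1,0,0,0,0,0,0],[1,0,0,0,0,0,0],[1,0,0,0,0,0,0],[1,0,0,0,0,0,0]]]'

```text
t: 26.1
tool_pos: [0.4296, 0.1364, -0.0013]
orientation: [2.601, 1.762, 0.001]
force: [-0.6, -1.8, 3.7]
opening: 0.0292
```

Call:
servo_tool --plan '[[[1,0,0,8,0,0,0],[1,0,0,17,0,0,0],[1,10,-6,20,0,0,0],[1,24,-15,0,0,0,0],[1,28,-17,0,0,0,0],[1,28,-17,0,0,0,0],[1,28,-17,0,0,0,0],[1,28,-17,0,0,0,0],[1,28,-17,0,0,0,0],[1,28,-17,0,0,0,0],[1,24,-16,0,0,0,0],[1,12,-8,0,0,0,0]]]'

```text
t: 27.3
tool_pos: [0.6683, -0.0121, 0.0429]
orientation: [-2.602, -1.76, 0.001]
force: [-0.1, 1.0, -2.3]
opening: 0.0293
```

Call:
servo_tool --plan '[[[1,0,0,0,0,0,0],[1,0,0,0,0,0,0]]]'

```text
t: 27.5
tool_pos: [0.6662, -0.0103, 0.0426]
orientation: [-2.6, -1.761, 0.002]
force: [-0.5, -0.0, -2.6]
opening: 0.0295
```

```bash
python3 -c "
from h import *
i,im=wrist('w10')
t=eyes.read_camera('scene'); h=cv2.cvtColor(t,cv2.COLOR_RGB2HSV)
def m(v): return ((h[...,1]<85)&(h[...,2]>v))
for v in (120,140,160,180):
  for c in comps(m(v),60,1500):
    u=c['hp'].mean(0)
    if abs(u[0]-328)<40 and u[1]>300:
      e=cv2.fitEllipse(c['c']); print(v,len(c['raw']),u.round(1),np.round(e[0],1),np.round(e[1],1),cast('scene',e[0],.039),cast('scene',e[0],.025))
"
```

```text
t 27.5 pos [ 0.6662 -0.0103  0.0426] jawyaw -0.38 tilt [-0.002  0.001] q6 0.29 F [-0.5 -0.  -2.6] open 0.0295
120 631 [331.1 339. ] [331.3 338.3] [28.  29.7] [[0.53747844 0.33454025]] [[0.53388519 0.33424412]]
140 107 [322.  342.1] [327.2 338.7] [20.  28.7] [[0.54406507 0.3313289 ]] [[0.54061167 0.33096457]]
140 449 [334.  337.7] [334.4 337.5] [22.1 27.4] [[0.53198203 0.33638645]] [[0.52827207 0.33612952]]
160 66 [319.8 341.1] [323.3 339.4] [12.6 22.4] [[0.55070292 0.32871616]] [[0.54739046 0.32829637]]
160 127 [326.6 337.8] [326.5 337.8] [ 8.2 21.6] [[0.54422044 0.32943649]] [[0.54077033 0.32903199]]
160 64 [340.9 338.4] [339.2 337.5] [ 9.8 24. ] [[0.52480118 0.34084991]] [[0.52093875 0.34068774]]
```

Weights: large about (0.534, 0.334), small about (0.532, 0.336), so within about 3 mm. Lowering the bob.

Call:
servo_tool --plan '[[[1,1,-0.5,-10,0,0,0],[1,0,0,-12,0,0,0],[1,0,0,-9,0,0,0],[1,0,0,-4,0,0,0],[1,0,0,-1,0,0,0],[1,0,0,0,0,0,0]]]'

```text
t: 28.2
tool_pos: [0.6682, -0.011, 0.0072]
orientation: [-2.601, -1.762, 0.0]
force: [-1.1, -0.1, -2.5]
opening: 0.0294
```

Call:
servo_tool --plan '[[[1,0,0,-1,0,0,0],[1,0,0,0,0,0,0]]]'

```text
t: 28.4
tool_pos: [0.6687, -0.0111, 0.0069]
orientation: [2.601, 1.762, 0.001]
force: [-0.5, -0.5, -1.8]
opening: 0.0293
```

Call:
servo_tool --plan '[[[1,0,0,-1,0,0,0],[1,0,0,0,0,0,0]]]'

```text
t: 28.6
tool_pos: [0.6683, -0.0111, 0.0055]
orientation: [2.601, 1.762, 0.0]
force: [0.0, 0.1, -2.6]
opening: 0.0298
```

Call:
servo_tool --plan '[[[1,0,0,-1,0,0,0],[1,0,0,0,0,0,0]]]'

```text
t: 28.8
tool_pos: [0.6682, -0.0111, 0.0043]
orientation: [-2.601, -1.762, 0.0]
force: [0.1, -1.1, -2.9]
opening: 0.0294
```

Call:
servo_tool --plan '[[[1,0,0,-0.7,0,0,0],[1,0,0,0,0,0,0]]]'

```text
t: 29.0
tool_pos: [0.6683, -0.0111, 0.0038]
orientation: [2.601, 1.762, 0.0]
force: [-1.2, -0.4, -1.9]
opening: 0.0294
```

Call:
servo_tool --plan '[[[1,0,0,-0.7,0,0,0],[1,0,0,0,0,0,0]]]'

```text
t: 29.2
tool_pos: [0.6684, -0.0111, 0.0038]
orientation: [2.601, 1.762, 0.0]
force: [-5.1, 0.2, 4.2]
opening: 0.0294
```

Call:
servo_tool --plan '[[[1,0,0,1,0,0,0],[-0.2,0,0,0,0,0,0],[-0.2,0,0,0,0,0,0],[-0.2,0,0,0,0,0,0],[-0.2,0,0,0,0,0,0],[-0.2,0,0,10,0,0,0],[-0.2,0,0,30,0,0,0],[-0.2,0,0,40,0,0,0],[-0.2,0,0,40,0,0,0],[-0.2,-36,3,0,0,0,0.05],[-0.2,-45,5,0,0,0,0.05],[-0.2,-45,5,0,0,0,0.05]]]'

```text
t: 30.4
tool_pos: [0.5416, 0.0019, 0.1252]
orientation: [2.459, 1.953, 0.002]
force: [-0.7, -0.5, -0.4]
opening: 0.0557
```

Call:
servo_tool --plan '[[[-0.2,-45,5,0,0,0,0.06],[-0.2,-45,5,0,0,0,0],[-0.2,0,0,0,0,0,0],[-0.2,0,0,0,0,0,0]]]'

```text
t: 30.8
tool_pos: [0.4521, 0.012, 0.1251]
orientation: [2.401, 2.024, 0.003]
force: [0.2, 0.3, 0.2]
opening: 0.0561
```

```bash
python3 -c "
from h import *
i,im=wrist('w11'); report(i,im,.016,300,6000)
h=cv2.cvtColor(im,cv2.COLOR_RGB2HSV)
a=np.hstack([cv2.resize(im,(400,300)),cv2.resize(eyes.read_camera('scene')[180:280,120:253],(400,300)) ]); cv2.imwrite('pics/c11.png',a[:,:,::-1])
"
```

```text
t 30.8 pos [0.4521 0.012  0.1251] jawyaw -0.17 tilt [ 0.002 -0.   ] q6 0.08 F [0.2 0.3 0.2] open 0.0561
grey 343 [419. 319.] xy [ 0.5949 -0.1528] yaw 1.955 LxW [0.0381 0.0291] slot -0.41 1.17
grey 1305 [452. 289.] xy [ 0.6284 -0.1236] yaw 3.004 LxW [0.106  0.0304] slot -0.76 7.75
grey 1706 [ 67. 300.] xy [ 0.2497 -0.0706] yaw 2.594 LxW [0.0987 0.0554] slot -2.53 6.17
grey 2047 [253. 190.] xy [0.4512 0.0091] yaw 1.408 LxW [0.0768 0.0231] slot 3.07 0.18
grey 2512 [482. 169.] xy [ 0.6578 -0.0064] yaw 1.616 LxW [0.0631 0.0496] slot -0.62 4.64
brass 5645 [316. 353.] xy [ 0.4869 -0.1754] yaw 2.986 LxW [0.3694 0.0305] slot -0.19 13.86
brass 471 [500. 173.] xy [ 0.6735 -0.0125] yaw 2.065 LxW [0.0397 0.017 ] slot 2.6 3.66
```

View pics/c11.png

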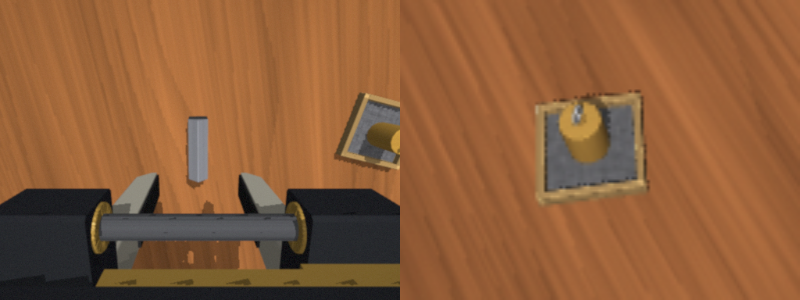

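The bob stands upright near the middle of the square tray, and the knife block lies at (198,150) aligned with the jaws. I go down and grip it.

Call:
servo_tool --plan '[[[-0.2,0,-1.5,-35,0,0,0],[-0.2,0,0,-35,0,0,0],[-0.2,0,0,-30,0,0,0],[-0.2,0,0,-18,0,0,0],[-0.2,0,0,-8,0,0,0],[1,0,0,0,0,0,0],[1,0,0,0,0,0,0],[1,0,0,0,0,0,0],[1,0,0,0,0,0,0],[1,0,0,0,0,0,0],[1,0,0,0,0,0,0],[1,0,0,0,0,0,0]]]' --force 40

```text
t: 32.1
tool_pos: [0.4527, 0.0105, -0.0011]
orientation: [2.402, 2.025, 0.001]
force: [-3.8, -0.4, 6.3]
opening: 0.0218
```

Call:
servo_tool --plan '[[[1,0,0,0,0,0,0],[1,0,0,0,0,0,0],[1,0,0,8,0,0,0],[1,0,0,8,0,0,0],[1,0,0,0,0,0,0]]]'

```text
t: 32.6
tool_pos: [0.4534, 0.0103, 0.0155]
orientation: [2.401, 2.024, 0.003]
force: [0.6, -0.2, -2.7]
opening: 0.0215
```

Call:
servo_tool --plan '[[[1,0,0,14,0,0,0],[1,0,0,15,0,0,0.05],[1,9,-20,0,0,0,0.1],[1,9,-25,0,0,0,0.12],[1,9,-25,0,0,0,0.12],[1,9,-25,0,0,0,0.12],[1,9,-25,0,0,0,0.12],[1,9,-25,0,0,0,0.12],[1,9,-25,0,0,0,0.12],[1,9,-25,0,0,0,0.12],[1,9,-25,0,0,0,0.12],[1,9,-25,0,0,0,0.12]]]'

```text
t: 33.8
tool_pos: [0.5424, -0.2356, 0.0427]
orientation: [-0.786, -3.041, -0.0]
force: [1.0, 0.6, -3.1]
opening: 0.0221
```

Call:
servo_tool --plan '[[[1,9,-25,0,0,0,0.06],[1,9,-25,0,0,0,0],[1,9,-19,0,0,0,0],[1,0,0,0,0,0,0],[1,0,0,0,0,0,0]]]'

```text
t: 34.3
tool_pos: [0.5689, -0.3035, 0.0424]
orientation: [-0.703, -3.061, -0.001]
force: [0.4, -0.5, -3.9]
opening: 0.0219
```

```bash
python3 -c "
from h import *
i,im=wrist('w12'); s=eyes.read_camera('scene')
a=np.hstack([cv2.resize(im,(400,300)),cv2.resize(s[60:160,120:253],(400,300)) ]); cv2.imwrite('pics/c12.png',a[:,:,::-1])
"
```

```text
t 34.3 pos [ 0.5689 -0.3035  0.0424] jawyaw 1.119 tilt [-0.001  0.001] q6 -1.69 F [ 0.4 -0.5 -3.9] open 0.0219
```

View pics/c12.png

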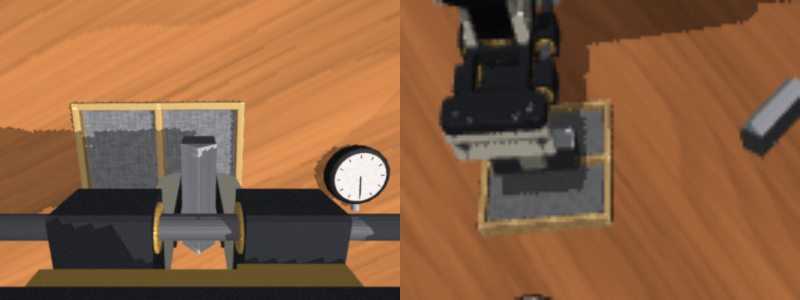

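The block is over the lane at right, aligned with it (block at (198,190), lane x 162–240), with the stopwatch clear at (358,175). Lowering.

Call:
servo_tool --plan '[[[1,1,0,-10,0,0,0],[1,0,0,-12,0,0,0],[1,0,0,-9,0,0,0],[1,0,0,-4,0,0,0],[1,0,0,-1.5,0,0,0],[1,0,0,0,0,0,0]]]'

```text
t: 35.0
tool_pos: [0.5702, -0.3035, 0.0062]
orientation: [-0.702, -3.062, -0.0]
force: [1.1, 0.7, -3.5]
opening: 0.0215
```

Call:
servo_tool --plan '[[[1,0,0,-1,0,0,0],[1,0,0,0,0,0,0]]]'

```text
t: 35.2
tool_pos: [0.5706, -0.3038, 0.006]
orientation: [0.702, 3.061, -0.0]
force: [0.0, 0.1, -3.6]
opening: 0.022
```

Call:
servo_tool --plan '[[[1,0,0,-1,0,0,0],[1,0,0,0,0,0,0]]]'

```text
t: 35.4
tool_pos: [0.5703, -0.3036, 0.0046]
orientation: [0.702, 3.062, -0.0]
force: [-0.2, 0.4, -2.8]
opening: 0.0216
```

Call:
servo_tool --plan '[[[1,0,0,-0.8,0,0,0],[1,0,0,0,0,0,0]]]'

```text
t: 35.6
tool_pos: [0.5705, -0.3037, 0.0039]
orientation: [0.702, 3.062, -0.0]
force: [0.7, -0.7, -2.6]
opening: 0.0215
```

Call:
servo_tool --plan '[[[1,0,0,-0.7,0,0,0],[1,0,0,0,0,0,0]]]'

```text
t: 35.8
tool_pos: [0.5705, -0.3037, 0.0039]
orientation: [0.702, 3.062, -0.0]
force: [-2.7, 2.3, 5.8]
opening: 0.0219
```

Call:
servo_tool --plan '[[[1,0,0,-0.6,0,0,0],[1,0,0,0,0,0,0]]]'

```text
t: 36.0
tool_pos: [0.5705, -0.3037, 0.0039]
orientation: [0.702, 3.062, -0.0]
force: [-6.1, 3.3, 9.4]
opening: 0.0218
```

Call:
servo_tool --plan '[[[1,0,0,1,0,0,0],[0,0,0,0,0,0,0],[0,0,0,0,0,0,0],[0,0,0,0,0,0,0],[0,0,0,10,0,0,0],[0,0,0,30,0,0,0],[0,0,0,40,0,0,0],[-0.2,0,0,40,0,0,-0.1],[-0.2,-20,3,0,0,0,-0.14],[-0.2,-20,3,0,0,0,-0.14],[-0.2,-20,3,0,0,0,-0.14],[-0.2,-20,3,0,0,0,-0.14]]]'

```text
t: 37.2
tool_pos: [0.4898, -0.2916, 0.1244]
orientation: [1.663, 2.664, -0.0]
force: [-0.1, -1.1, -0.1]
opening: 0.0558
```

Call:
servo_tool --plan '[[[-0.2,-20,3,0,0,0,-0.14],[-0.2,-20,3,0,0,0,-0.14],[-0.2,-20,3,0,0,0,-0.14],[-0.2,-20,3,0,0,0,-0.14],[-0.2,-20,3,0,0,0,-0.14],[-0.2,-20,3,0,0,0,-0.14],[-0.2,-13,0,0,0,0,-0.14],[-0.2,0,0,0,0,0,-0.14],[-0.2,0,0,0,0,0,-0.14],[-0.2,0,0,0,0,0,-0.14],[-0.2,0,0,0,0,0,-0.14],[-0.2,0,0,0,0,0,-0.03]]]'

```text
t: 38.4
tool_pos: [0.3575, -0.2738, 0.1243]
orientation: [3.059, 0.712, 0.001]
force: [0.5, -0.7, -0.2]
opening: 0.0556
```

Call:
servo_tool --plan '[[[-0.2,0,0,0,0,0,0],[-0.2,0,0,0,0,0,0]]]'

```text
t: 38.6
tool_pos: [0.3574, -0.2736, 0.1237]
orientation: [3.057, 0.722, 0.0]
force: [-0.3, 0.1, -0.3]
opening: 0.0556
```

```bash
python3 -c "
from h import *
i,im=wrist('w13'); report(i,im,.016,300,6000)
a=np.hstack([cv2.resize(im,(400,300)),cv2.resize(eyes.read_camera('scene')[60:160,120:253],(400,300)) ]); cv2.imwrite('pics/c13.png',a[:,:,::-1])
"
```

```text
t 38.6 pos [ 0.3574 -0.2736  0.1237] jawyaw -1.107 tilt [ 0. -0.] q6 0.34 F [-0.3  0.1 -0.3] open 0.0556
grey 4199 [454. 306.] xy [ 0.3368 -0.5067] yaw 1.985 LxW [0.1138 0.0698] slot -1.5 3.01
grey 5056 [ 56. 314.] xy [ 0.1494 -0.1535] yaw 2.193 LxW [0.1138 0.0884] slot 2.82 5.88
grey 2106 [254. 185.] xy [ 0.359  -0.2724] yaw 0.434 LxW [0.0764 0.0236] slot -2.78 0.14
grey 1572 [384.  14.] xy [ 0.5311 -0.3021] yaw 2.139 LxW [0.0454 0.0244] slot 1.15 0.25
brass 375 [385. 293.] xy [ 0.319  -0.4371] yaw 0.638 LxW [0.0629 0.0114] slot 1.51 2.22
```

View pics/c13.png

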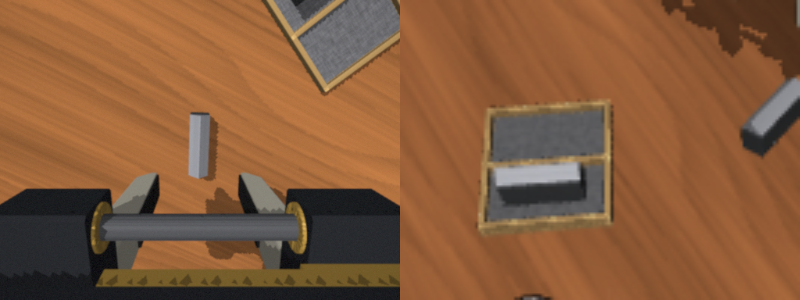

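Block A stands in its lane (scene crop (538,180)). Block B is between the open fingers at (200,145). Same descent as before.

Call:
servo_tool --plan '[[[-0.2,0.5,0,-35,0,0,-0.015],[-0.2,0,0,-35,0,0,0],[-0.2,0,0,-30,0,0,0],[-0.2,0,0,-17,0,0,0],[-0.2,0,0,-8,0,0,0],[1,0,0,0,0,0,0],[1,0,0,0,0,0,0],[1,0,0,0,0,0,0],[1,0,0,0,0,0,0],[1,0,0,0,0,0,0],[1,0,0,0,0,0,0],[1,0,0,0,0,0,0]]]' --force 40

```text
t: 39.9
tool_pos: [0.3583, -0.274, -0.0007]
orientation: [3.063, 0.694, 0.001]
force: [-1.0, 1.7, 6.2]
opening: 0.0214
```

Call:
servo_tool --plan '[[[1,0,0,0,0,0,0],[1,0,0,0,0,0,0],[1,0,0,8,0,0,0],[1,0,0,8,0,0,0],[1,0,0,0,0,0,0]]]'

```text
t: 40.4
tool_pos: [0.3584, -0.2742, 0.0158]
orientation: [3.062, 0.694, 0.002]
force: [0.6, -0.5, -2.6]
opening: 0.0216
```

```bash
python3 -c "
from h import *
tool()
for n in ('top','scene'):
  im=eyes.read_camera(n); h=cv2.cvtColor(im,cv2.COLOR_RGB2HSV); m=(h[...,1]<85)&(h[...,2]>125)
  for c in comps(m,50,900):
    w=cast(n,c['hp'],.033); k=w.mean(0)
    if .5<k[0]<.64 and -.42<k[1]<-.25:
      d=k-[.5558,-.334]; print(n,len(c['raw']),k.round(4),yaw_pca(w),'tray xy',round(d@[-.904,.427],4),round(d@[-.427,-.904],4))
"
```

```text
t 40.4 pos [ 0.3584 -0.2742  0.0158] jawyaw -1.125 tilt [ 0.001 -0.001] q6 0.36 F [ 0.6 -0.5 -2.6] open 0.0216
top 170 [ 0.5766 -0.3017] (np.float64(2.6645371397386737), array([0.0152317 , 0.07197752])) tray xy -0.005 -0.0381
scene 186 [ 0.5726 -0.3034] (np.float64(2.6565139610911324), array([0.02453209, 0.06916041])) tray xy -0.0021 -0.0349
```

Call:
servo_tool --plan '[[[1,0,0,14,0,0,0],[1,0,0,15,0,0,-0.05],[1,15,-8,0,0,0,-0.1],[1,21,-10,0,0,0,-0.12],[1,21,-10,0,0,0,-0.12],[1,21,-10,0,0,0,-0.12],[1,21,-10,0,0,0,-0.12],[1,21,-10,0,0,0,-0.12],[1,21,-10,0,0,0,-0.12],[1,21,-11,0,0,0,-0.02],[1,15,-8,0,0,0,0],[1,6,-3.5,0,0,0,0]]]'

```text
t: 41.7
tool_pos: [0.5416, -0.3643, 0.0426]
orientation: [-3.064, 0.692, 0.001]
force: [-0.6, 0.0, -3.4]
opening: 0.0217
```

Call:
servo_tool --plan '[[[1,0,0,0,0,0,0],[1,0,0,0,0,0,0]]]'

```text
t: 41.9
tool_pos: [0.5399, -0.3635, 0.0427]
orientation: [-3.064, 0.692, 0.002]
force: [0.9, 0.5, -3.4]
opening: 0.0216
```

```bash
python3 -c "
from h import *
i,im=wrist('w14')
a=cv2.resize(im,(400,300)); cv2.imwrite('pics/c14.png',a[:,:,::-1])
"
```

```text
t 41.9 pos [ 0.5399 -0.3635  0.0427] jawyaw -2.015 tilt [-0.001  0.001] q6 1.34 F [ 0.9  0.5 -3.4] open 0.0216
```

View pics/c14.png

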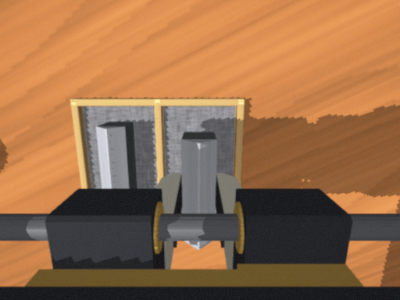

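Block B hangs over the free lane, parallel to it (block (198,185), lane x 162–240). Block A stands in the other lane at (115,155), clear of the fingers. Lowering.

Call:
servo_tool --plan '[[[1,1,-1,-10,0,0,0],[1,0,0,-12,0,0,0],[1,0,0,-9,0,0,0],[1,0,0,-4,0,0,0],[1,0,0,-1.5,0,0,0],[1,0,0,-1,0,0,0],[1,0,0,0,0,0,0]]]'

```text
t: 42.65
tool_pos: [0.542, -0.3652, 0.0062]
orientation: [3.064, -0.692, 0.001]
force: [0.2, 0.1, -2.5]
opening: 0.0217
```

Call:
servo_tool --plan '[[[1,0,0,-0.7,0,0,0],[1,0,0,0,0,0,0]]]'

```text
t: 42.85
tool_pos: [0.542, -0.3652, 0.0056]
orientation: [3.064, -0.692, 0.001]
force: [0.0, 0.6, -3.5]
opening: 0.0216
```

Call:
servo_tool --plan '[[[1,0,0,-0.7,0,0,0],[1,0,0,0,0,0,0]]]'

```text
t: 43.05
tool_pos: [0.5418, -0.3651, 0.0046]
orientation: [3.064, -0.692, 0.0]
force: [-0.1, 0.6, -3.5]
opening: 0.0213
```

Call:
servo_tool --plan '[[[1,0,0,-0.7,0,0,0],[1,0,0,0,0,0,0]]]'

```text
t: 43.25
tool_pos: [0.5418, -0.3651, 0.0044]
orientation: [3.064, -0.692, 0.0]
force: [-1.5, 2.3, 2.3]
opening: 0.0219
```

Landed. I release, rise and back away for a final look.

Call:
servo_tool --plan '[[[1,0,0,0.5,0,0,0],[0,0,0,0,0,0,0],[0,0,0,0,0,0,0],[0,0,0,0,0,0,0],[0,0,0,10,0,0,0],[0,0,0,30,0,0,0],[0,0,0,40,0,0,0],[0,0,0,40,0,0,0],[0,-30,0,30,0,0,0],[0,-40,0,0,0,0,0],[0,-40,0,0,0,0,0],[0,-40,0,0,0,0,0]]]'

```text
t: 44.45
tool_pos: [0.3908, -0.3652, 0.1557]
orientation: [3.063, -0.691, 0.002]
force: [0.6, 0.4, 1.0]
opening: 0.0464
```

Call:
servo_tool --plan '[[[0,-20,0,0,0,0,0],[0,0,0,0,0,0,0],[0,0,0,0,0,0,0]]]'

```text
t: 44.75
tool_pos: [0.3721, -0.3655, 0.1554]
orientation: [3.063, -0.693, 0.003]
force: [0.2, 0.4, 0.3]
opening: 0.0462
```

```bash
python3 -c "
from h import *
tool(); ims={n:eyes.read_camera(n) for n in ('top','scene')}
for n,im in ims.items():
  h=cv2.cvtColor(im,cv2.COLOR_RGB2HSV); m=(h[...,1]<85)&(h[...,2]>125)
  for c in comps(m,50,900):
    w=cast(n,c['hp'],.033); k=w.mean(0)
    if .5<k[0]<.64 and -.42<k[1]<-.25:
      d=k-[.5558,-.334]; print(n,len(c['raw']),k.round(4),yaw_pca(w)[0].round(3),'tray xy',round(d@[-.904,.427],4),round(d@[-.427,-.904],4))
  for k in comps(masks(im)['brass'],40,400):
    q=cast(n,k['hp'],.033).mean(0)
    if abs(q[0]-.668)<.05: print(n,'bob',q.round(4))
  for c in comps(masks(im)['grey'],150,900):
    k=cast(n,c['hp'],.012).mean(0)
    if min(np.linalg.norm(k-[.64,-.181]),np.linalg.norm(k-[.645,.187]))<.03: print(n,'bystander',k.round(4))
t,s=ims['top'],ims['scene']
a=np.hstack([cv2.resize(s[240:384,128:400],(400,212)),cv2.resize(s[70:214,128:400],(400,212))]); b=cv2.resize(t[100:310,60:460],(800,350)); 
cv2.imwrite('pics/c15.png',np.vstack([a,b])[:,:,::-1])
"
```

```text
t 44.75 pos [ 0.3721 -0.3655  0.1554] jawyaw -2.016 tilt [ 0.002 -0.001] q6 1.14 F [0.2 0.4 0.3] open 0.0462
top 181 [ 0.547  -0.3632] 2.672 tray xy -0.0045 0.0301
top 167 [ 0.577  -0.3022] 2.659 tray xy -0.0056 -0.0378
top bob [ 0.6701 -0.0129]
top bystander [ 0.6406 -0.1808]
top bystander [0.6471 0.1883]
scene 183 [ 0.5725 -0.3032] 2.661 tray xy -0.0019 -0.0349
scene 173 [ 0.5442 -0.3649] 2.667 tray xy -0.0027 0.0329
scene bob [ 0.6675 -0.0119]
scene bystander [0.6435 0.1865]
scene bystander [ 0.6375 -0.1817]
```

View pics/c15.png

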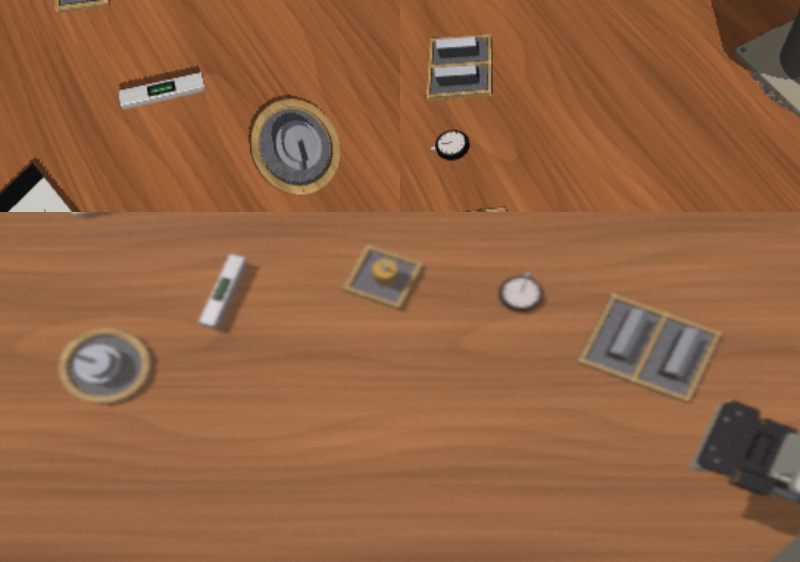

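In the final views both knife blocks stand in their lanes, the bob is in its tray and the bystanders have not moved. In the top view the small disc at (97,362) looks offset from the large one at (110,365), more than I'd expect from parallax. I'll check from above with the wrist camera.

Call:
servo_tool --plan '[[[0,10,44,0,0,0,0.1],[0,10,44,0,0,0,0.1],[0,10,44,0,0,0,0.1],[0,10,44,0,0,0,0.1],[0,10,44,0,0,0,0.1],[0,10,44,0,0,0,0.1],[0,10,44,0,0,0,0.1],[0,10,44,0,0,0,0.1],[0,10,44,0,0,0,0.1],[0,10,44,0,0,0,0.1],[0,10,44,0,0,0,0.1],[0,10,44,0,0,0,0.1]]]'

```text
t: 46.05
tool_pos: [0.4923, 0.166, 0.1545]
orientation: [-2.917, -1.167, -0.001]
force: [0.4, -0.7, 1.0]
opening: 0.0468
```

Call:
servo_tool --plan '[[[0,10,44,0,0,0,0.1],[0,10,44,0,0,0,0.1],[0,10,44,0,0,0,0.1],[0,10,34,0,0,0,0.1],[0,0,0,0,0,0,0],[0,0,0,0,0,0,0]]]'

```text
t: 46.65
tool_pos: [0.5314, 0.3304, 0.1534]
orientation: [2.63, 1.718, -0.002]
force: [0.8, 1.1, -0.8]
opening: 0.0464
```

```bash
python3 -c "
from h import *
i,im=wrist('w16')
p=lambda X:(lambda v:v[:2]/v[2])(i['mtx']@(i['R']@np.array(X)+i['t']))
u=p([.5355,.332,.02]).astype(int); print('dish px',u); x0,y0=max(u[0]-70,0),max(u[1]-60,0)
print('crop origin',x0,y0,'x5; predicted small top centre if at dish centre',p([.5355,.332,.039]),'large top',p([.5355,.332,.025]),'dish rim',p([.5355,.332,.012]))
cv2.imwrite('pics/c16.png',cv2.resize(im[y0:y0+120,x0:x0+140],None,fx=5,fy=5,interpolation=2)[:,:,::-1])
"
```

```text
t 46.65 pos [0.5314 0.3304 0.1534] jawyaw -0.413 tilt [-0.001 -0.001] q6 0.89 F [ 0.8  1.1 -0.8] open 0.0464
dish px [257 178]
crop origin 187 118 x5; predicted small top centre if at dish centre [257.28766287 182.65802512] large top [257.16959882 179.39345051] dish rim [257.06882514 176.6069702 ]
```

View pics/c16.png

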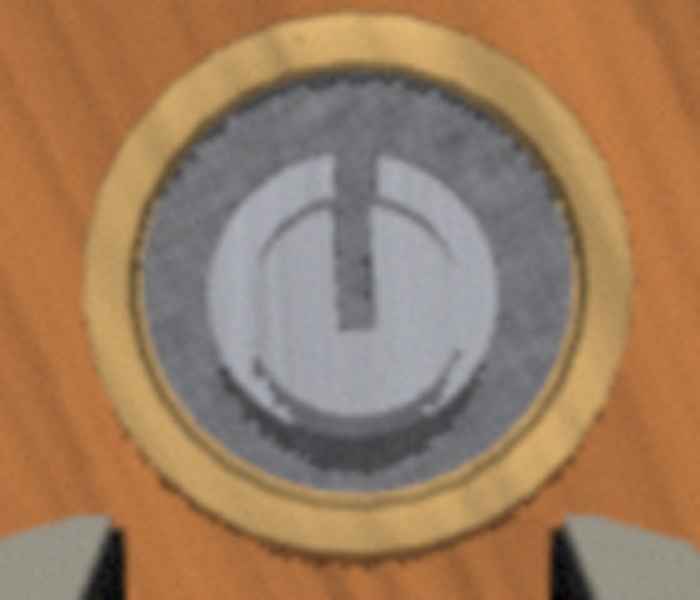

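From above, the small disc is centred at crop (356,308) and the large one at (352,297). The expected parallax is about 16 px at roughly 5 px/mm, so they are concentric within about 1–2 mm and the stack is centred in the dish. Handing in.

```bash
python3 -c "
from plant import job; print(job.close_job())"
```

```text
the job is handed in; nothing more can be done
None
```

All five pieces are in their places and released, and I handed the job in at about 47 s of the 128 s allowed. `close_job` reported no verdict.

- **Weights:** the large one lies flat on the dish floor and the small one flat on top. From above with the wrist camera they look concentric to about 1–2 mm. A rougher check in the scene camera gave about 3 mm, and the limit is 12 mm.
- **Knife-edge blocks:** both stand ridge up, one in each lane.

  | Camera | Distance from lane centre | Angle from lane line |
  |---|---|---|
  | Top | up to 6 mm along, 4 mm across | about 0.04 rad |
  | Scene | up to 3 mm along, 1 mm across | about 0.04 rad |

- **Bob:** it is upright in the square tray, about 1–3 mm from its centre.
- **Bystanders:** the stopwatch and spirit level are unmoved, within 0.5 mm of their first measured positions.

**What failed or disagreed:**
- **Fingertip height:** the first two grasps of the large weight closed above it. The fingertips stood about 21 mm higher than the reported pose and `tips_ahead` implied. I found the real height by touching the table, which peaked at about 38 N (34 N of it vertical), and used it for every later move. Each piece then landed within about 1 mm of the height I expected.
- **Camera disagreement:** the top and scene cameras differed by 6–10 mm when first locating the knife blocks and the bob. The wrist camera settled those before each grasp.
- **Not measured directly:** the exact tilt of each piece. I judged uprightness only from the pictures.

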